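Snap the mould's band clip shut with the clip pliers

ROBOT

A 6-joint arm with a two-finger parallel gripper is mounted at the origin on the work surface. World frame = base frame: x ahead of the robot, y to its left, z up, the work surface at z = 0. Lengths are in m, angles in degrees, forces in N, time in s.
With the tool pointing down it reaches from about 0.4 to 0.825 m from the base axis. Payload 7 kg.
Tool frame: the origin (TCP) lies midway between the tips of the shut fingers; the grasp point (between the pads) lies 19 mm behind it; z points along the fingers, y is the direction in which the jaws open and shut (so a half turn about z gives the same grasp; the last joint's range is limited). The gripper opens to 88 mm and grips with 3 to 60 N. Pads are 19 mm wide; open, the fingers measure 130 mm over their backs; the gripper's body (78 mm by 193 mm) begins 47 mm behind the grasp point.
Start: joints at [-52.764, 20.546, 0.682, 0, -70.136, -16.507], TCP at [0.239, -0.631, 0.227] pointing down, gripper open.
Joint ranges: [-176.03, 176.03], [-82.01, 121.73], [-58.28, 71.71], [-173.87, 95.51], [-174.79, -0.11], [-173.66, 173.66]. Speed limits (degrees/s): [136.94, 136.94, 172.46, 180, 180, 180].

INTERFACE

Orientations are given as [roll, pitch, yaw] about the fixed x, y, z axes, in that order (R = Rz(yaw) Ry(pitch) Rx(roll)).
In Python, from plant import ctrl gives the robot as it stands. The module is installed in compiled form; this text tells all that it offers.
- The arm moves only by the tool arm_command, never from a script. Its argument "targets" is a list that holds one entry, the list of rows, each a list of 7 numbers: the turn, a rotation vector about the world's x, y, z in rad, then the shift along the world's x, y, z in cm, then the opening, from 0 (shut) to 1 (fully open). A call has 1 to 8 rows; each row is the pose to reach, as a shift and turn from the pose commanded when the call began; what a row does not reach only later rows make up. A row lasts 1/12 s, in which the tool goes at most 41.7 mm and 7.16 degrees, less where a joint would pass 70% of its speed; a pose out of reach is approached as far as the arm can. A call with a gripper value outside its range is refused whole. The fingers move at their own pace and stop on an object; the grip force is fixed at half the most. Time passes only in rows, so rows that repeat a pose let the fingers close. It gives the time, the measured TCP pose, the force and the opening at its end, in the units of the state.
- ctrl.get_obs(): the state, without advancing time (a new reading comes with each control period).
- ctrl.snapshot(name): name is "side" or "top" or "wrist"; returns the picture (384x512x3 uint8, blue, green, red); there is no depth.
- ctrl.camera_model(name): a dict with "K" (3x3 intrinsics, pixels), "distortion" ([k1, k2, p1, p2, k3] as OpenCV has them; the pictures are not rectified), "xyz" and "rotation" of the camera in the world. Camera axes: x right, y up, looking along -z (the intrinsics and any distortion apply to the point x, -y, -z); pixel columns grow to the right and rows downward; lengths in m; the calibration is good to about 2 mm. A picture is of the moment at which its call begins: read the wrist's pose just before it. camera_model takes no time and is no camera call; for the wrist camera it gives the pose at the moment of the call.
- ctrl.close_job(): hands the job in, once; it reports no verdict.
The state is a dict: "clock": time; "joint_pos": joint angles; "qvel": joint speeds; "tau": joint torques, N m; "tool_pos": TCP position; "orientation": TCP orientation; "force": force on the tool from outside, world axes, zero at the start; "moment": the same for the moment, N m; "opening": finger opening in m.
Only numpy, scipy, OpenCV 4.12 (cv2) and the standard library are available. Lean on these libraries where they do the work, as an engineer would, in place of code of your own. Each camera call takes 0.05 s, during which the arm holds its last target. There are 200 camera calls.

TASK

Take the clip pliers from their wooden rest, put their jaws over the two ears of the orange band clip round the mould and squeeze just until the clip snaps shut, gently enough not to crush the plastic ears (25 N on an ear is too much, it takes about half of that). Use the jaws only, not the fingers, on the clip. Then lay the pliers flat back on their rest and leave the tub, cup, bottle and spatula where they stand.

Things in the scene. Friction and masses are not known exactly. Their poses are not given: they have to be found in the camera images.
- mould: Round upright blue mould jacket, white lid, black spout, fixed: diameter 100, body 80 high (92 with spout), foot flange diameter 124. Origin: centre of its underside, 3 above the work surface. z up; -x is its front, where the clip's two ears stick out, facing the robot within about 20 degrees.
- clip_left: Left half (mould's +y side) of the orange band clip, 18 tall, 3 thick, 60 above the mould's underside. Origin: on the hinge pin behind the mould, 58 along the mould's +x. It ends in the left ear and carries a steel stud. The halves swing on the pin independently, a few mm either way, so they centre themselves between jaws; weak springs (1 N at the ear) hold them open.
- clip_right: Right half (-y side) of the band clip, same sizes and origin; carries the sprung catch for the stud.
- ear_left (a point): Point on the left ear (upright plate 24 tall, 16 long radially), 68 from the mould's axis, 60 above its underside. The two points are 27 apart open, 17 snapped (hard stop; stays; under 18.5 = snapped). Outside each ear sits its pressing pad, set out 0 to 4 differently on every clip: pads are 32 to 40 over their outer faces open, 22 to 30 snapped. It snaps at about 11 N (8 to 14) on each pad.
- ear_right (a point): The same point on the right ear, mirror image of the left.
- pliers: Loose clip pliers, about 220 g, 183 long, 18 thick (jaws 20), lying flat; red handles, steel jaws. Origin: pivot axis at the underside; z up (hinge axis), +x to the jaws, -x to the handles (axes of one half; the middle line while open). Handles run 30 to 112 behind the pivot, 33 between them and 53 over their outer faces at 60 behind it. Balanced 58 behind the pivot.
- pliers_grip (a point): Middle between the open handles, 60 behind the pivot, half way up their thickness (fixed to one half). Pressed here, the spring takes 7 N on each handle to start closing and 9 to 11 N when shut on the snapped clip. About 21 N on each handle (17 to 25) makes the clip snap; about 34 N would put 25 N on the ears.
- pliers_jaws (a point): Middle between the open jaw pads, 60 ahead of the pivot, half way up (fixed to one half). The flat pads are 22 long and 5 thick, 50 between them when open.
- pliers_jaw (a joint): Angle between the pliers' halves, 0 wide open, growing as they close, 0.5 at most; the jaw gap shrinks by about 60 mm per rad.
- rest: Fixed wooden rest. Origin: its underside, below where the pivot lies; axes as the pliers lying on it. Two blocks, tops 32 above the underside, carry the pliers: one 50 x 60 (x, y) centred 10 ahead of the origin, one 26 x 90 centred 103 behind it; between them (90 to 15 behind) fingers have room down to the 6 thick base plate.
- tub: White tub with blue label, loose, diameter 80, height 95. Origin: centre of its underside.
- cup: Clear mixing cup, loose, diameter 76, height 95. Origin: centre of its underside.
- pigment: Small amber bottle with black cap, loose, diameter 38, height 85. Origin: centre of its underside.
- spatula: Spatula lying in the tray, loose, 190 long. Origin: under its middle.

How it is judged (in metres and radians):
On the way, in this order (a step that is already met when the one before it is completed fails the run):
1. the pliers are lifted off their rest (height (world z) of pliers above 0.048 m), for 0.2 s.
2. the clip is snapped shut between the pliers' jaws (distance between ear_left and ear_right below 0.0185 m and contact force between pliers and clip_left above 0.5 N and contact force between pliers and clip_right above 0.5 N), for 0.1 s.
At the end, for the whole second after the job is handed in: The clip stays snapped (ear centres less than 18.5 mm apart) by itself; the pliers lie still and flat (within 0.1 rad) on the blocks of their rest, pivot within 30 mm of its place (distance between ear_left and ear_right below 0.0185 m and contact force between pliers and clip_left below 0.2 N and contact force between pliers and clip_right below 0.2 N and horizontal distance between pliers and rest below 0.03 m and z of pliers in the frame of rest between 0.028 and 0.036 m and angle between pliers's own z axis and vertical below 0.1 rad and linear speed of pliers below 0.02 m/s); the robot touches nothing.
It fails at once if an ear of the clip is pressed with more than 25 N (contact force between pliers and clip_left above 25 N or contact force between pliers and clip_right above 25 N).
It fails at once if the clip is pressed with the fingers or the arm (contact force between any of the fingers, the arm and clip_left above 1 N or contact force between any of the fingers, the arm and clip_right above 1 N).
It fails at once if a bystander is moved more than 40 mm or knocked over (distance of any of tub, cup, pigment, spatula from where it was at the start of the episode above 0.04 m or angle between any of tub, cup, pigment, spatula's own z axis and vertical above 0.5 rad).
It also fails if it takes over 51 s, if anything falls off the work surface, if the arm or the gripper's body presses on something with over 40 N, if the wrist force passes 120 N, or if a joint passes its speed limit or range.

## Working session

There is one attempt and no reset: what is moved stays moved. The work goes in short steps, Python scripts to look and compute and a tool call to move; the robot and the scene stay as the last step left them, time stands still between calls to the robot, and variables do not carry over. Pictures are saved under pics/ and viewed, about 8 in all and at most 12, crops included, and the job is handed in when it is done.

Besides the shell and the picture viewer there is one more tool, called after "Request:" as name(argument=value, ...) on one line, values as JSON. arm_command: Moves the arm, as the interface text tells. Its arguments: {"type":"object","properties":{"targets":{"type":"array","items":{"type":"array","items":{"type":"array","items":{"type":"number"}}}}},"required":["targets"]}

```bash
mkdir -p pics; cat > h.py <<'E'
import numpy as np, cv2
from plant import ctrl
def snap(n,f):
    cm=ctrl.camera_model(n); im=ctrl.snapshot(n); cv2.imwrite('pics/'+f,im); return im,cm
def ray(cm,px):
    K=np.array(cm['K'],float); d=np.array(cm['distortion'],float)
    p=cv2.undistortPoints(np.array([[px]],float),K,d)[0,0]
    R=np.array(cm['rotation'],float)
    if R.shape!=(3,3):
        print('rot',R)
    return np.array(cm['xyz'],float), R@np.array([p[0],-p[1],-1.])
def atz(cm,px,z):
    o,v=ray(cm,px); return o+v*(z-o[2])/v[2]
def proj(cm,P):
    R=np.array(cm['rotation']); q=R.T@(np.array(P)-np.array(cm['xyz'])); q=q*[1,-1,-1]
    return cv2.projectPoints(q.reshape(1,3),np.zeros(3),np.zeros(3),np.array(cm['K'],float),np.array(cm['distortion'],float))[0].ravel()
E
python3 - <<'E'
from h import *
print(ctrl.get_obs())
a,cm=snap('top','t0.png');print(cm)
b,cm=snap('side','s0.png');print(cm)
cv2.imwrite('pics/t0b.png',cv2.resize(a,(800,600)))
cv2.imwrite('pics/s0b.png',cv2.resize(b,(800,600)))
E
```

```text
{'clock': 0.0, 'joint_pos': array([-5.27624806e+01,  2.05902646e+01,  6.34222754e-01, -2.03021095e-02,
       -7.01339982e+01, -1.65062600e+01]), 'qvel': array([-0.0166193 ,  0.06756811, -0.1104036 ,  0.06578711,  0.07616509,
        0.1027339 ]), 'tau': array([-5.42303678e-04, -5.82724357e+01,  2.93059194e+01,  6.99701786e+00,
        7.06247418e-03, -1.53426822e-04]), 'tool_pos': array([ 0.23874421, -0.63085996,  0.22563872]), 'orientation': array([ 1.79908248e+02, -7.28587736e-03, -1.59275649e+02]), 'force': array([ 0.4480001 ,  0.4658561 , -0.23551258]), 'moment': array([-0.01127619, -0.01896833, -0.03259218]), 'opening': 0.08787717243179781}
{'K': array([[454.28066596,   0.        , 258.03284129],
       [  0.        , 454.28066596, 186.04301519],
       [  0.        ,   0.        ,   1.        ]]), 'distortion': array([-0.1789789,  0.       ,  0.       ,  0.       ,  0.       ]), 'xyz': array([0.5329167 , 0.06242495, 1.10725084]), 'rotation': array([  3.92070074,   1.4549162 , -90.7214711 ])}
{'K': array([[475.69841629,   0.        , 249.60082064],
       [  0.        , 475.69841629, 198.28665346],
       [  0.        ,   0.        ,   1.        ]]), 'distortion': array([-0.06772104,  0.        ,  0.        ,  0.        ,  0.        ]), 'xyz': array([0.58545715, 0.72105775, 0.8887095 ]), 'rotation': array([  38.22521576,    0.70989416, -177.57088912])}
```

View pics/t0b.png

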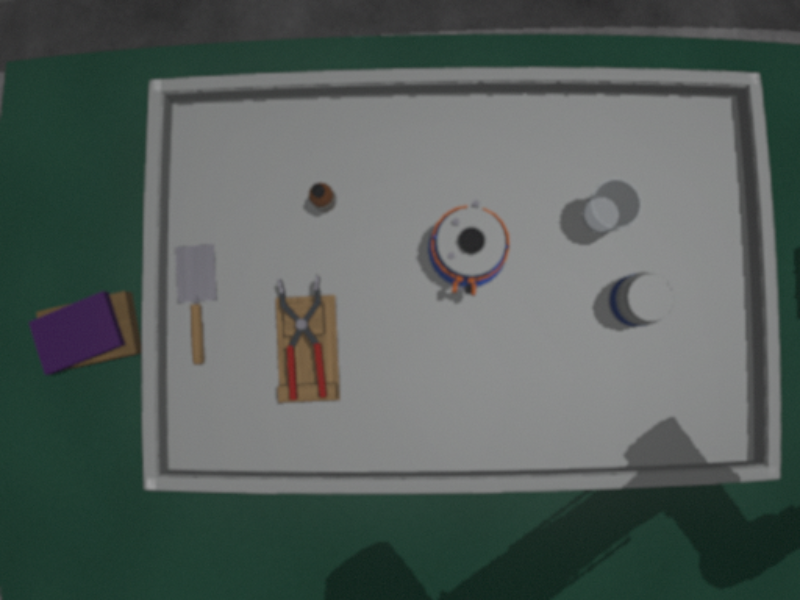

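View pics/s0b.png

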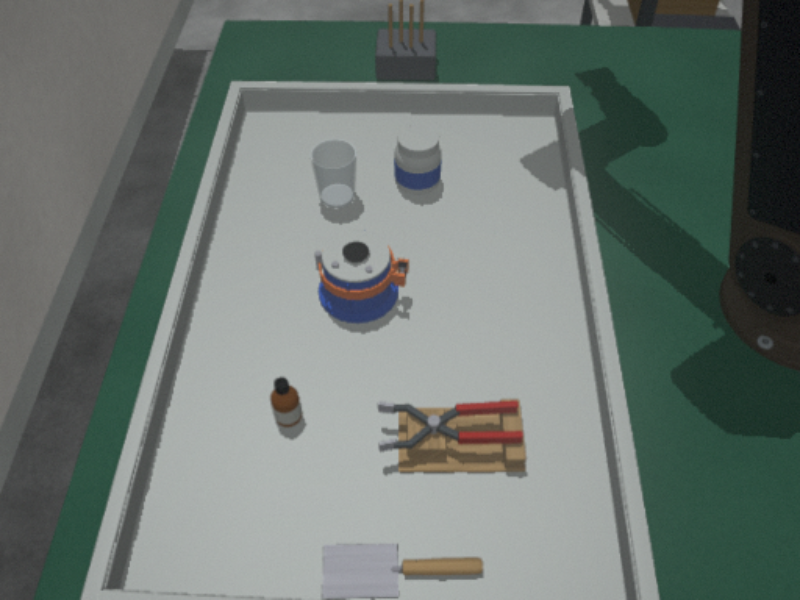

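The top view shows (800 px scale) the pliers' pivot at (301,324), jaws up (+x), and the mould spout at (471,240) with ears at (457,285)/(473,287). I'll enlarge crops of both.

```bash
python3 - <<'E'
s=open('h.py').read()
s=s.replace("import numpy as np, cv2","import numpy as np, cv2\nfrom scipy.spatial.transform import Rotation as Ro")
s=s.replace("R=np.array(cm['rotation'],float)\n    if R.shape!=(3,3):\n        print('rot',R)","R=Ro.from_euler('xyz',cm['rotation'],degrees=True).as_matrix()")
s=s.replace("R=np.array(cm['rotation']); q","R=Ro.from_euler('xyz',cm['rotation'],degrees=True).as_matrix(); q")
open('h.py','w').write(s)
E
python3 - <<'E'
from h import *
a=cv2.imread('pics/t0.png'); 
c1=cv2.resize(a[170:265,165:230],None,fx=6,fy=6,interpolation=cv2.INTER_CUBIC)
c2=cv2.resize(a[120:200,265:335],None,fx=5.5,fy=6,interpolation=cv2.INTER_CUBIC)
w=np.zeros((600,800,3),np.uint8); w[:570,:390]=c1; w[:480,400:785]=c2; cv2.imwrite('pics/t0c.png',w)
cm=ctrl.camera_model('top'); s=.64
for n,p,z in [('pivot',(301,324),.055),('hl',(293,397),.053),('hr',(323,394),.053),('spout',(471,240),.095),('earL',(457,285),.075),('earR',(473,287),.075),('pig',(320,190),.085),('tub',(650,298),.098),('jl',(281,290),.05),('jr',(317,285),.05)]:
    print(n,atz(cm,(p[0]*s,p[1]*s),z).round(4))
print(ctrl.camera_model('wrist'))
E
```

```text
pivot [0.5577 0.2415 0.055 ]
hl [0.4489 0.2548 0.053 ]
hr [0.4532 0.2095 0.053 ]
spout [ 0.6743 -0.0112  0.095 ]
earL [0.6112 0.0092 0.075 ]
earR [ 0.6079 -0.0141  0.075 ]
pig [0.7536 0.2081 0.085 ]
tub [ 0.5867 -0.2693  0.098 ]
jl [0.6094 0.2727 0.05  ]
jr [0.6162 0.2178 0.05  ]
{'K': array([[322.69843721,   0.        , 253.87086357],
       [  0.        , 322.69843721, 191.45776194],
       [  0.        ,   0.        ,   1.        ]]), 'distortion': array([0.02381504, 0.        , 0.        , 0.        , 0.        ]), 'xyz': array([ 0.16329538, -0.65937184,  0.38409738]), 'rotation': array([-1.71692614e+01, -3.52362420e-02,  1.10697082e+02])}
```

View pics/t0c.png

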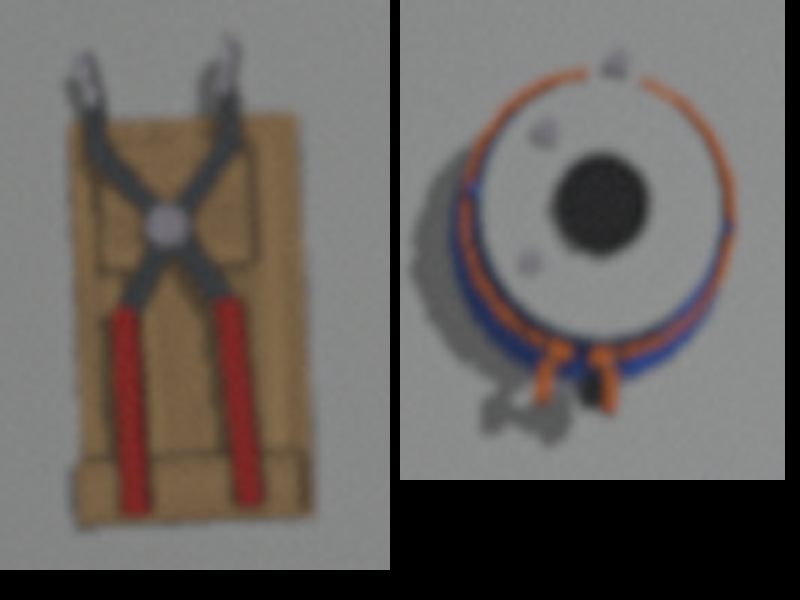

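Crop: pivot at (168,227), handle ends (135,510)/(250,500), jaw tips ~(85,65)/(230,45). On the clip, ears at (543,380)/(610,385), spout (601,205), hinge pin (617,65). I'll work out positions and the first move.

```bash
python3 - <<'E'
from h import *
cm=ctrl.camera_model('top')
P=lambda x,y,z: atz(cm,(165+x/6-.4,170+y/6-.4),z)
C=lambda x,y,z: atz(cm,(265+(x-400)/5.5-.4,120+y/6-.4),z)
hb=(P(135,510,.053)+P(250,500,.053))/2; ht=(P(125,308,.053)+P(230,298,.053))/2
pv=P(168,227,.055); jt=(P(82,62,.055)+P(233,45,.055))/2
for n,a in zip('hb ht pv jt'.split(),(hb,ht,pv,jt)): print(n,a.round(4))
ang=lambda d: np.degrees(np.arctan2(d[1],d[0]))
print('yaw pliers',ang(jt-hb),ang(pv-hb)); 
print('rest edges',ang(P(72,120,.009)-P(85,525,.009)),ang(P(297,112,.009)-P(310,515,.009)))
el,er=C(543,385,.075),C(610,390,.075); sp=C(601,205,.095); pin=C(617,65,.075)
print(el,er,sp,pin,'yaw',ang(sp-(el+er)/2),ang(pin-(el+er)/2),ang(pin-sp),ang(el-er)-90)
E
```

```text
hb [0.4495 0.2332 0.053 ]
ht [0.528  0.2384 0.053 ]
pv [0.5576 0.2416 0.055 ]
jt [0.6253 0.2456 0.055 ]
yaw pliers 4.025734498600379 4.433563031060794
rest edges 1.5387938743299885 1.354596104024234
[0.60814253 0.01350972 0.075     ] [ 0.60584301 -0.01421241  0.075     ] [ 0.67388226 -0.01048168  0.095     ] [ 0.73080724 -0.01984179  0.075     ] yaw -8.611936967172657 -8.945893198224914 -9.337523990093981 -4.741764502408401
```

Request:
arm_command(targets=[[[0, 0, -0.15, 13, 43, -3, 1], [0, 0, -0.15, 13, 43, -3, 1], [0, 0, -0.15, 13, 43, -3, 1], [0, 0, -0.15, 13, 43, -3, 1], [0, 0, -0.15, 13, 43, -3, 1], [0, 0, -0.15, 13, 43, -3, 1], [0, 0, -0.15, 13, 43, -3, 1], [0, 0, -0.15, 13, 43, -3, 1]]])

```text
clock: 0.77
tool_pos: [0.3349, -0.3111, 0.204]
orientation: [180.0, -0.0, -167.9]
force: [1.3, 0.7, 0.0]
opening: 0.0875
```

Request:
arm_command(targets=[[[0, 0, -0.14, 16.3, 54.9, -6, 1], [0, 0, -0.14, 16.3, 54.9, -6, 1], [0, 0, -0.14, 16.3, 54.9, -6, 1], [0, 0, -0.14, 16.3, 54.9, -6, 1], [0, 0, -0.14, 16.3, 54.9, -6, 1], [0, 0, -0.14, 16.3, 54.9, -6, 1], [0, 0, -0.14, 16.3, 54.9, -6, 1], [0, 0, -0.14, 16.3, 54.9, -6, 1]]])

```text
clock: 1.43
tool_pos: [0.4273, -0.0005, 0.1705]
orientation: [180.0, 0.0, -175.9]
force: [1.4, -0.7, 0.1]
opening: 0.0878
```

```bash
python3 - <<'E'
from h import *
o=ctrl.get_obs();print(o['tool_pos'],o['orientation'])
E
```

```text
[ 0.42726509 -0.00049596  0.170492  ] [ 1.79977908e+02  3.97163421e-02 -1.75863043e+02]
```

Request:
arm_command(targets=[[[0, 0, 0, 7.1, 23.8, -3, 1], [0, 0, 0, 7.1, 23.8, -3, 1], [0, 0, 0, 7.1, 23.8, -3, 1], [0, 0, 0, 7.1, 23.8, -3, 1], [0, 0, 0, 7.1, 23.8, -3, 1], [0, 0, 0, 7.1, 23.8, -3, 1], [0, 0, 0, 7.1, 23.8, -3, 1], [0, 0, 0, 7.1, 23.8, -3, 1]]])

```text
clock: 2.1
tool_pos: [0.4982, 0.237, 0.1391]
orientation: [-179.9, -0.1, -175.8]
force: [-0.5, -0.2, 0.1]
opening: 0.0874
```

```bash
python3 - <<'E'
from h import *
o=ctrl.get_obs();print(o['tool_pos'],o['orientation'])
im,cm=snap('wrist','w1.png')
y=np.radians(4)
for b in (-.06,-.08,-.04,0,.06):
    print(b,proj(cm,[.5576+b*np.cos(y),.2416+b*np.sin(y),.053]))
cv2.imwrite('pics/w1b.png',cv2.resize(im,(800,600)))
E
```

```text
[0.49824768 0.23702153 0.13905986] [-1.79916921e+02 -1.02880308e-01 -1.75754826e+02]
-0.06 [254.65528236 197.21582067]
-0.08 [254.77184877 172.80919156]
-0.04 [254.54411013 220.53627701]
0 [254.33622688 264.25738648]
0.06 [254.0553109  323.57289226]
```

View pics/w1b.png

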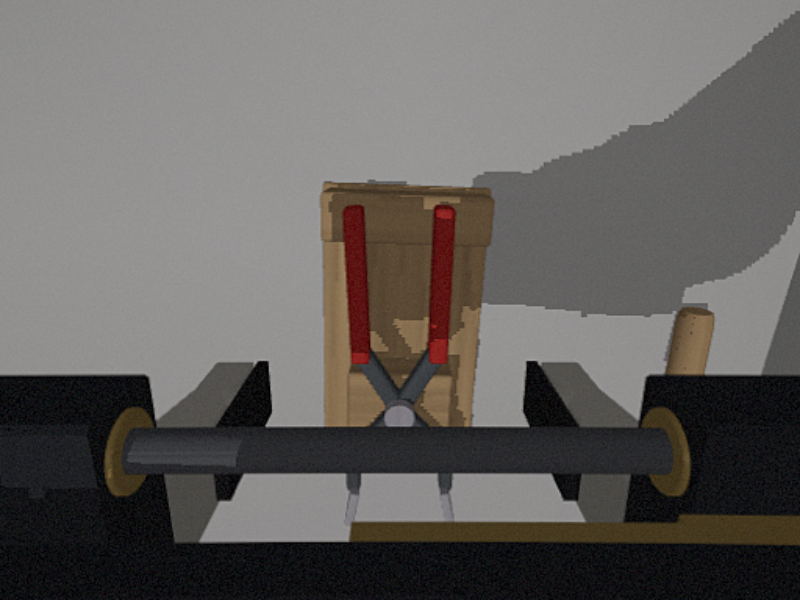

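Wrist view: pivot at (399,412) and handles centred at column 400, within about 1 px of the prediction. The grasp is aligned, so I'll descend and close part-way.

Request:
arm_command(targets=[[[0, 0, 0, 0, 0.05, -4, 1], [0, 0, 0, 0, 0.05, -8, 1], [0, 0, 0, 0, 0.05, -11.4, 1], [0, 0, 0, 0, 0.05, -11.4, 0.8], [0, 0, 0, 0, 0.05, -11.4, 0.62], [0, 0, 0, 0, 0.05, -11.4, 0.56], [0, 0, 0, 0, 0.05, -11.4, 0.56], [0, 0, 0, 0, 0.05, -11.4, 0.56]]])

```text
clock: 2.82
tool_pos: [0.4996, 0.2367, 0.0289]
orientation: [179.9, 0.2, -175.9]
force: [0.4, -0.1, -0.3]
opening: 0.0599
```

Request:
arm_command(targets=[[[0, 0, 0, 0, 0, 0, 0.56], [0, 0, 0, 0, 0, 0, 0.56], [0, 0, 0, 0, 0, 0, 0.56], [0, 0, 0, 0, 0, 0, 0.56]]])

```text
clock: 3.15
tool_pos: [0.4996, 0.2373, 0.0284]
orientation: [179.8, 0.2, -175.9]
force: [-1.6, 3.1, 7.9]
opening: 0.0494
```

Request:
arm_command(targets=[[[0, 0, 0, 0, 0, 0.4, 0.56], [0, 0, 0, 0, 0, 1, 0.56], [0, 0, 0, 0, 0, 2, 0.56], [0, 0, 0, 0, 0, 4, 0.56], [0, 0, 0, 0, 0, 6, 0.56], [0, 0, 0, 0, 0, 6, 0.56], [0, 0, 0, 0, 0, 6, 0.56], [0, 0, 0, 0, 0, 6, 0.56]]])

```text
clock: 3.82
tool_pos: [0.498, 0.2356, 0.0865]
orientation: [180.0, -0.0, -175.9]
force: [-0.2, 0.7, -2.4]
opening: 0.049
```

```bash
python3 - <<'E'
from h import *
o=ctrl.get_obs();print(o['tool_pos'],o['orientation'],o['opening'],o['force'])
im,cm=snap('wrist','w2.png')
b,cs=snap('side','s2.png')
w=np.zeros((600,800,3),np.uint8)
w[:,:440]=cv2.resize(im[100:384,140:374],(440,600))
cv2.imwrite('pics/w2b.png',np.hstack([cv2.resize(im[110:350,160:360],(400,480)),cv2.resize(b[215:315,200:300],(400,480))]))
E
```

```text
[0.49803042 0.23557297 0.08646436] [ 1.79989001e+02 -1.66796677e-02 -1.75907066e+02] 0.04900160975760597 [-0.2113466   0.68952951 -2.40532674]
```

View pics/w2b.png

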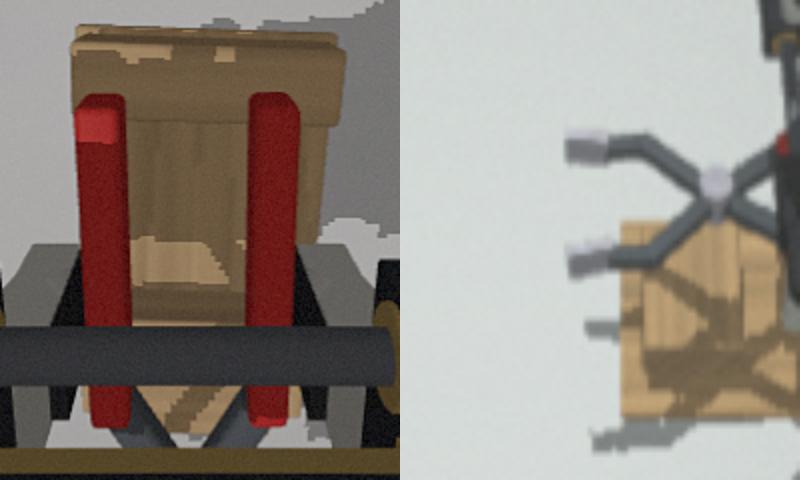

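Pliers are held level (the wrist shows both handles between the pads) with about 2.4 N of weight, clear of the rest. Next, carry them to a pre-position in front of the ears.

Request:
arm_command(targets=[[[0, 0, -0.028, -0.6, -2.5, 0, 0.56], [0, 0, -0.056, -1.2, -5, 0, 0.56], [0, 0, -0.085, -1.8, -8, 0, 0.56], [0, 0, -0.113, -2.4, -11, 0, 0.56], [0, 0, -0.14, -3, -14, 0, 0.56], [0, 0, -0.17, -3.6, -17, 0, 0.56], [0, 0, -0.2, -4.2, -19.5, 0, 0.56], [0, 0, -0.228, -4.8, -21, 0, 0.56]]])

```text
clock: 4.58
tool_pos: [0.4489, 0.0235, 0.0857]
orientation: [-179.9, -0.1, 170.9]
force: [-0.3, 0.1, -2.1]
opening: 0.0489
```

Request:
arm_command(targets=[[[0, 0, 0, 0, 0, -2, 0.56], [0, 0, 0, 0, 0, -3.9, 0.56], [0, 0, 0, 0, 0, -3.9, 0.56], [0, 0, 0, 0, 0, -3.9, 0.56]]])

```text
clock: 4.92
tool_pos: [0.4496, 0.0254, 0.0467]
orientation: [-179.9, -0.1, 171.0]
force: [0.1, 0.1, -2.6]
opening: 0.0492
```

```bash
python3 - <<'E'
from h import *
o=ctrl.get_obs();print(o['tool_pos'],o['orientation'],o['opening'],o['force'])
a,ca=snap('top','t3.png'); b,cs=snap('side','s3.png')
T=o['tool_pos']; y=np.radians(o['orientation'][2]+180); u=np.array([np.cos(y),np.sin(y),0]); n=np.array([-u[1],u[0],0])
up=np.array([0,0,1])
y0,x0,s=120,270,6; v0,u0,q=140,195,6
A=cv2.resize(a[y0:y0+95,x0:x0+65],None,fx=s,fy=s,interpolation=cv2.INTER_CUBIC)
B=cv2.resize(b[v0:v0+95,u0:u0+65],None,fx=q,fy=q,interpolation=cv2.INTER_CUBIC)
m=T+u*.058+up*.0156
for k,P in dict(pivtop=m+up*.009,jl=m+u*.071+n*.025+up*.01,jr=m+u*.071-n*.025+up*.01).items():
    pa,pb=proj(ca,P),proj(cs,P); print(k,((pa-[x0,y0]+.5)*s).round(),((pb-[u0,v0]+.5)*q).round()+[400,0])
mu=np.array([.674,-.0105,.003]); t=np.radians(-9); mx=np.array([np.cos(t),np.sin(t),0]);my=np.array([-mx[1],mx[0],0])
for k,P in dict(earLtop=mu-mx*.068+my*.0135+up*.072,earRtop=mu-mx*.068-my*.0135+up*.072,spout=mu+up*.092,pin=mu+mx*.058+up*.07).items():
    pa,pb=proj(ca,P),proj(cs,P); print(k,((pa-[x0,y0]+.5)*s).round(),((pb-[u0,v0]+.5)*q).round()+[400,0])
W=np.zeros((570,800,3),np.uint8);W[:,:390]=A;W[:,400:790]=B;cv2.imwrite('pics/c3.png',W)
E
```

```text
[0.4496211  0.02543526 0.04673981] [-1.79882788e+02 -1.45301260e-01  1.71042269e+02] 0.04920830294517644 [ 0.11163195  0.10924162 -2.57782937]
pivtop [123. 653.] [1045.  232.]
jl [ 84. 458.] [848. 253.]
jr [214. 477.] [870. 155.]
earLtop [127. 383.] [775. 213.]
earRtop [197. 394.] [788. 161.]
spout [190. 205.] [605. 126.]
pin [206.  65.] [461. 144.]
```

View pics/c3.png

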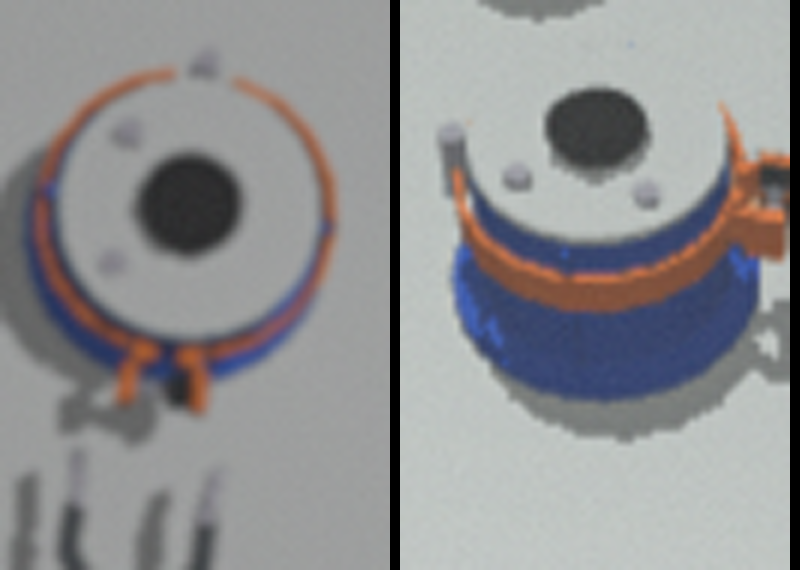

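Jaw tips are at (78,450)/(215,470) in the top crop and ears at (125,385)/(200,390). Straight ahead the jaws would pass about 1 mm left of the ears. I'll move in 39 mm with a 1 mm correction to the right.

Request:
arm_command(targets=[[[0, 0, 0, 0.6, -0.2, 0.05, 0.56], [0, 0, 0, 1.4, -0.32, 0.05, 0.56], [0, 0, 0, 2.2, -0.45, 0.05, 0.56], [0, 0, 0, 3.0, -0.57, 0.05, 0.56], [0, 0, 0, 3.84, -0.7, 0.05, 0.56], [0, 0, 0, 3.84, -0.7, 0.05, 0.56], [0, 0, 0, 3.84, -0.7, 0.05, 0.56]]])

```text
clock: 5.6
tool_pos: [0.4892, 0.0186, 0.0477]
orientation: [-180.0, -0.0, 171.0]
force: [-0.1, 0.4, -3.0]
opening: 0.0489
```

```bash
python3 - <<'E'
from h import *
o=ctrl.get_obs();print(o['tool_pos'],o['orientation'],o['opening'],o['force'])
a,ca=snap('top','t4.png'); b,cs=snap('side','s4.png')
A=cv2.resize(a[165:215,270:320],(400,400),interpolation=cv2.INTER_CUBIC)
B=cv2.resize(b[140:200,235:295],(400,400),interpolation=cv2.INTER_CUBIC)
cv2.imwrite('pics/c4.png',np.hstack([A,B]))
E
```

```text
[0.48919167 0.01864655 0.04768209] [-1.79989794e+02 -2.33891874e-02  1.70998450e+02] 0.04893689113242345 [-0.10866821  0.36673943 -2.99231582]
```

View pics/c4.png

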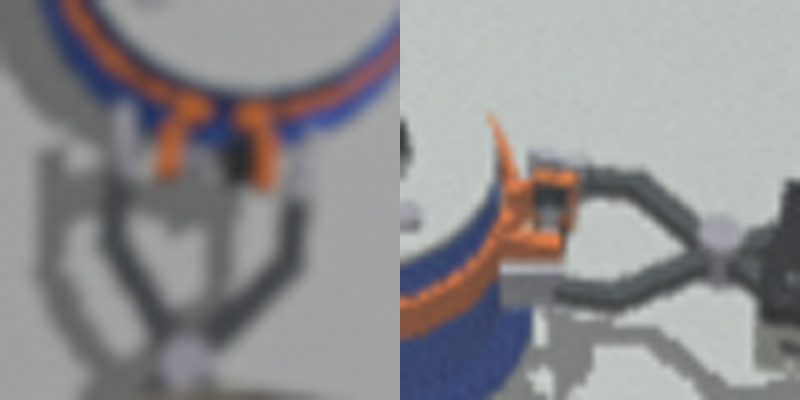

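Jaws straddle the ears: jaws at columns 125/302, ears at 172/263, pads overlapping the ears radially, and no contact force. Squeezing in small steps.

Request:
arm_command(targets=[[[0, 0, 0, 0, 0, 0, 0.55], [0, 0, 0, 0, 0, 0, 0.54], [0, 0, 0, 0, 0, 0, 0.53], [0, 0, 0, 0, 0, 0, 0.52], [0, 0, 0, 0, 0, 0, 0.51], [0, 0, 0, 0, 0, 0, 0.5], [0, 0, 0, 0, 0, 0, 0.495], [0, 0, 0, 0, 0, 0, 0.49]]])

```text
clock: 6.37
tool_pos: [0.4888, 0.0189, 0.048]
orientation: [-180.0, -0.0, 171.1]
force: [0.4, -0.4, -2.3]
opening: 0.0432
```

Request:
arm_command(targets=[[[0, 0, 0, 0, 0, 0, 0.485], [0, 0, 0, 0, 0, 0, 0.48], [0, 0, 0, 0, 0, 0, 0.475], [0, 0, 0, 0, 0, 0, 0.47], [0, 0, 0, 0, 0, 0, 0.465], [0, 0, 0, 0, 0, 0, 0.46], [0, 0, 0, 0, 0, 0, 0.455], [0, 0, 0, 0, 0, 0, 0.45]]])

```text
clock: 7.03
tool_pos: [0.4885, 0.0187, 0.0478]
orientation: [-180.0, -0.0, 171.0]
force: [-0.8, -0.5, -1.8]
opening: 0.04
```

Request:
arm_command(targets=[[[0, 0, 0, 0, 0, 0, 0.445], [0, 0, 0, 0, 0, 0, 0.44], [0, 0, 0, 0, 0, 0, 0.435], [0, 0, 0, 0, 0, 0, 0.43], [0, 0, 0, 0, 0, 0, 0.425], [0, 0, 0, 0, 0, 0, 0.42], [0, 0, 0, 0, 0, 0, 0.415], [0, 0, 0, 0, 0, 0, 0.41]]])

```text
clock: 7.7
tool_pos: [0.4874, 0.0184, 0.0475]
orientation: [-179.9, -0.1, 171.0]
force: [-6.6, 0.8, -1.6]
opening: 0.0366
```

Contact now pushes back −6.6 N along x. I'll ease back 2 mm before squeezing more.

Request:
arm_command(targets=[[[0, 0, 0, -0.1, 0.02, 0, 0.41], [0, 0, 0, -0.2, 0.03, 0, 0.41], [0, 0, 0, -0.2, 0.03, 0, 0.41], [0, 0, 0, -0.2, 0.03, 0, 0.41]]])

```text
clock: 8.03
tool_pos: [0.4872, 0.0193, 0.0481]
orientation: [180.0, 0.0, 171.1]
force: [-1.7, -1.0, -1.9]
opening: 0.0363
```

```bash
python3 - <<'E'
from h import *
o=ctrl.get_obs();print(o['tool_pos'],o['orientation'],o['opening'],o['force'],o['moment'])
a,ca=snap('top','t5.png'); b,cs=snap('side','s5.png')
A=cv2.resize(a[165:215,270:320],(400,400),interpolation=cv2.INTER_CUBIC)
B=cv2.resize(b[140:200,235:295],(400,400),interpolation=cv2.INTER_CUBIC)
cv2.imwrite('pics/c5.png',np.hstack([A,B]))
E
```

```text
[0.48716987 0.01926146 0.0481175 ] [1.79982967e+02 3.72062813e-02 1.71056538e+02] 0.0363176460029764 [-1.68798137 -0.97270492 -1.89533044] [-0.27840012  0.63632362 -0.21228744]
```

View pics/c5.png

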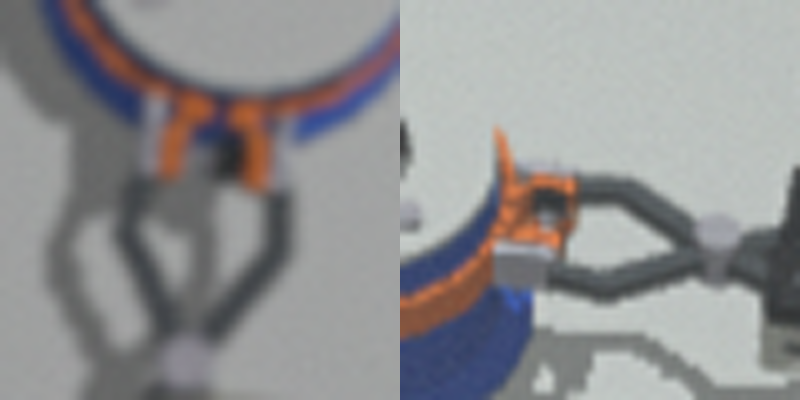

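Jaws now close on the ears (145/283 against ears 175/258), tips close to the band at row 97, and the push-back is down to 1.7 N. Easing back a little more and continuing.

Request:
arm_command(targets=[[[0, 0, 0, -0.1, 0.02, 0, 0.41], [0, 0, 0, -0.2, 0.03, 0, 0.41], [0, 0, 0, -0.2, 0.03, 0, 0.405], [0, 0, 0, -0.2, 0.03, 0, 0.4], [0, 0, 0, -0.2, 0.03, 0, 0.395], [0, 0, 0, -0.2, 0.03, 0, 0.39], [0, 0, 0, -0.2, 0.03, 0, 0.385], [0, 0, 0, -0.2, 0.03, 0, 0.38]]])

```text
clock: 8.8
tool_pos: [0.4845, 0.0194, 0.0479]
orientation: [-180.0, -0.0, 171.0]
force: [2.3, 0.4, -2.4]
opening: 0.0338
```

Request:
arm_command(targets=[[[0, 0, 0, 0, 0, 0, 0.375], [0, 0, 0, 0, 0, 0, 0.37], [0, 0, 0, 0, 0, 0, 0.365], [0, 0, 0, 0, 0, 0, 0.36]]])

```text
clock: 9.13
tool_pos: [0.484, 0.0192, 0.0477]
orientation: [-180.0, -0.1, 171.0]
force: [-0.8, 0.1, -2.4]
opening: 0.0317
```

Request:
arm_command(targets=[[[0, 0, 0, 0, 0, 0, 0.355], [0, 0, 0, 0, 0, 0, 0.35], [0, 0, 0, 0, 0, 0, 0.345], [0, 0, 0, 0, 0, 0, 0.34]]])

```text
clock: 9.47
tool_pos: [0.4842, 0.0192, 0.0478]
orientation: [-180.0, -0.1, 171.0]
force: [-2.3, 0.1, -2.3]
opening: 0.0303
```

Request:
arm_command(targets=[[[0, 0, 0, 0, 0, 0, 0.335], [0, 0, 0, 0, 0, 0, 0.33], [0, 0, 0, 0, 0, 0, 0.325], [0, 0, 0, 0, 0, 0, 0.32]]])

```text
clock: 9.8
tool_pos: [0.484, 0.0192, 0.0477]
orientation: [-180.0, -0.1, 171.0]
force: [-4.9, -0.2, -1.5]
opening: 0.0283
```

```bash
python3 - <<'E'
from h import *
o=ctrl.get_obs();print(o['tool_pos'],o['opening'],o['force'])
a,ca=snap('top','t6.png'); b,cs=snap('side','s6.png')
A=cv2.resize(a[165:215,270:320],(400,400),interpolation=cv2.INTER_CUBIC)
B=cv2.resize(b[140:200,235:295],(400,400),interpolation=cv2.INTER_CUBIC)
cv2.imwrite('pics/c6.png',np.hstack([A,B]))
E
```

```text
[0.48403317 0.01921258 0.04768385] 0.028279360473255778 [-4.85845081 -0.15115955 -1.48207556]
```

Request:
arm_command(targets=[[[0, 0, 0, -0.1, 0.02, 0, 0.32], [0, 0, 0, -0.1, 0.02, 0, 0.315], [0, 0, 0, -0.1, 0.02, 0, 0.31], [0, 0, 0, -0.1, 0.02, 0, 0.305]]])

```text
clock: 10.23
tool_pos: [0.484, 0.0197, 0.048]
orientation: [180.0, 0.0, 171.1]
force: [-1.8, -0.8, -3.3]
opening: 0.0283
```

Request:
arm_command(targets=[[[0, 0, 0, 0, 0, 0, 0.3], [0, 0, 0, 0, 0, 0, 0.295], [0, 0, 0, 0, 0, 0, 0.295]]])

```text
clock: 10.48
tool_pos: [0.484, 0.0197, 0.048]
orientation: [180.0, 0.0, 171.1]
force: [-2.1, -0.4, -2.3]
opening: 0.0285
```

```bash
python3 - <<'E'
from h import *
o=ctrl.get_obs();print(o['tool_pos'],o['opening'],o['force'])
a,ca=snap('top','t7.png'); b,cs=snap('side','s7.png')
A=cv2.resize(a[165:215,270:320],(400,400),interpolation=cv2.INTER_CUBIC)
B=cv2.resize(b[140:200,235:295],(400,400),interpolation=cv2.INTER_CUBIC)
cv2.imwrite('pics/c7.png',np.hstack([A,B]))
E
```

```text
[0.48402151 0.0196917  0.04802815] 0.028453322523643104 [-2.10357141 -0.39455062 -2.33076089]
```

View pics/c7.png

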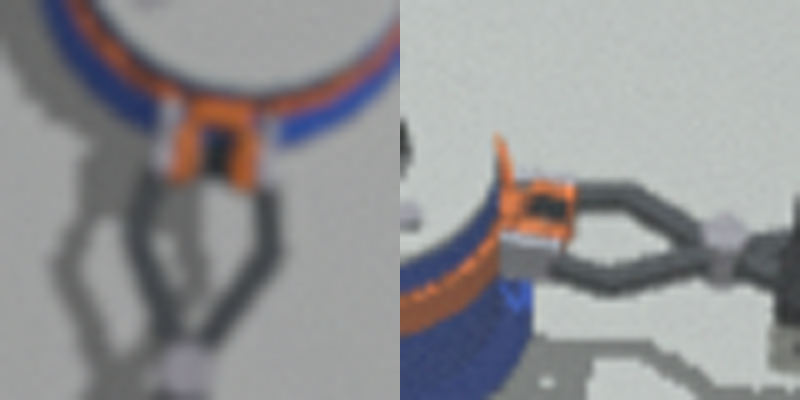

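Ears are now at columns 182/245, about 18 mm apart against 26 mm open, and the fingers stalled at 28.4 mm. The clip is against its hard stop, so it looks snapped. Releasing to the carrying opening and backing out.

Request:
arm_command(targets=[[[0, 0, 0, 0, 0, 0, 0.32], [0, 0, 0, 0, 0, 0, 0.36], [0, 0, 0, 0, 0, 0, 0.4], [0, 0, 0, 0, 0, 0, 0.45], [0, 0, 0, 0, 0, 0, 0.5], [0, 0, 0, 0, 0, 0, 0.54], [0, 0, 0, 0, 0, 0, 0.55], [0, 0, 0, 0, 0, 0, 0.55]]])

```text
clock: 11.25
tool_pos: [0.484, 0.0197, 0.048]
orientation: [180.0, 0.0, 171.1]
force: [-1.0, 0.2, -2.3]
opening: 0.0478
```

Request:
arm_command(targets=[[[0, 0, 0, -0.5, 0.08, 0, 0.55], [0, 0, 0, -1.2, 0.19, 0, 0.55], [0, 0, 0, -2, 0.31, 0, 0.55], [0, 0, 0, -3, 0.47, 0, 0.55], [0, 0, 0, -4, 0.63, 0, 0.55], [0, 0, 0, -4, 0.63, 0, 0.55], [0, 0, 0, -4, 0.63, 0, 0.55]]])

```text
clock: 11.83
tool_pos: [0.4431, 0.0262, 0.0483]
orientation: [180.0, 0.0, 171.1]
force: [1.1, -0.7, -1.8]
opening: 0.0479
```

```bash
python3 - <<'E'
from h import *
o=ctrl.get_obs();print(o['tool_pos'],o['orientation'],o['opening'],o['force'])
a,ca=snap('top','t8.png'); b,cs=snap('side','s8.png')
A=cv2.resize(a[165:225,260:320],(400,400),interpolation=cv2.INTER_CUBIC)
B=cv2.resize(b[135:195,240:320],(533,400),interpolation=cv2.INTER_CUBIC)[:,:400]
cv2.imwrite('pics/c8.png',np.hstack([A,B]))
E
```

```text
[0.44313156 0.02617467 0.04826975] [1.79982396e+02 2.29535904e-02 1.71113643e+02] 0.047883524441244586 [ 1.05137726 -0.66910486 -1.79387197]
```

View pics/c8.png

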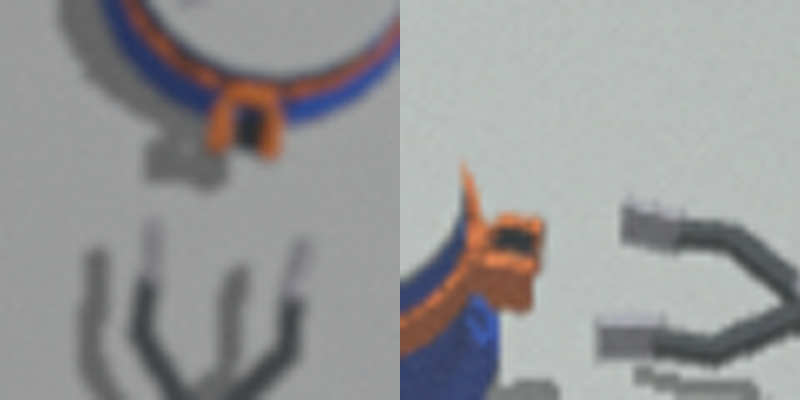

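With the pliers withdrawn, the ears stay together (217/273 in the crop, the catch closed between them), so it holds by itself. Jaw position relative to the tool shows no slip in the hand. Returning the pliers.

Request:
arm_command(targets=[[[0, 0, 0, 0, 0, 2, 0.55], [0, 0, 0.03, 0, 2, 4.2, 0.55], [0, 0, 0.06, 0.5, 5, 4.2, 0.55], [0, 0, 0.09, 1, 8, 4.2, 0.55], [0, 0, 0.12, 2, 11, 4.2, 0.55], [0, 0, 0.15, 3, 14, 4.2, 0.55], [0, 0, 0.18, 4, 17, 4.2, 0.55], [0, 0, 0.21, 5, 19.5, 4.2, 0.55]]])

```text
clock: 12.6
tool_pos: [0.4946, 0.2232, 0.09]
orientation: [180.0, 0.0, -176.8]
force: [0.6, 0.1, -2.2]
opening: 0.0483
```

```bash
python3 - <<'E'
from h import *
o=ctrl.get_obs();print(o['tool_pos'],o['orientation'],o['opening'])
E
```

```text
[0.49460895 0.22316888 0.08995291] [ 1.79979929e+02  3.15853325e-02 -1.76806321e+02] 0.04830798993643426
```

Request:
arm_command(targets=[[[0, 0, 0.015, 0.5, 1.4, 0, 0.55], [0, 0, 0.015, 0.5, 1.4, -1.5, 0.55], [0, 0, 0.015, 0.5, 1.4, -3, 0.55], [0, 0, 0.015, 0.5, 1.4, -4.5, 0.55], [0, 0, 0.015, 0.5, 1.4, -5.2, 0.55], [0, 0, 0.015, 0.5, 1.4, -5.6, 0.55], [0, 0, 0.015, 0.5, 1.4, -5.9, 0.55], [0, 0, 0.015, 0.5, 1.4, -6.0, 0.55]]])

```text
clock: 13.27
tool_pos: [0.499, 0.2349, 0.03]
orientation: [180.0, 0.0, -176.1]
force: [-0.0, 0.4, -2.8]
opening: 0.0482
```

Request:
arm_command(targets=[[[0, 0, 0, 0, 0, -0.1, 0.55], [0, 0, 0, 0, 0, -0.1, 0.55], [0, 0, 0, 0, 0, -0.1, 0.55]]])

```text
clock: 13.52
tool_pos: [0.4991, 0.2352, 0.0295]
orientation: [180.0, 0.0, -176.1]
force: [-0.4, -0.3, -2.1]
opening: 0.0482
```

Request:
arm_command(targets=[[[0, 0, 0, 0, 0.1, -0.1, 0.55], [0, 0, 0, 0, 0.1, -0.15, 0.55], [0, 0, 0, 0, 0.1, -0.2, 0.55], [0, 0, 0, 0, 0.1, -0.2, 0.55]]])

```text
clock: 13.85
tool_pos: [0.4992, 0.2362, 0.0281]
orientation: [180.0, 0.1, -176.0]
force: [-3.0, -2.5, 7.4]
opening: 0.0484
```

Seated: the force reversed to +7 N. Open slowly, rise and clear.

Request:
arm_command(targets=[[[0, 0, 0, 0, 0, 0.1, 0.57], [0, 0, 0, 0, 0, 0.1, 0.6], [0, 0, 0, 0, 0, 0.1, 0.65], [0, 0, 0, 0, 0, 0.1, 0.75], [0, 0, 0, 0, 0, 0.1, 0.9], [0, 0, 0, 0, 0, 0.1, 1], [0, 0, 0, 0, 0, 0.1, 1], [0, 0, 0, 0, 0, 0.1, 1]]])

```text
clock: 14.52
tool_pos: [0.4988, 0.236, 0.0279]
orientation: [-180.0, -0.0, -176.1]
force: [0.3, -0.4, -0.2]
opening: 0.084
```

Request:
arm_command(targets=[[[0, 0, 0, 0, 0, 1, 1], [0, 0, 0, 0, 0, 2.5, 1], [0, 0, 0, 0, 0, 5, 1], [0, 0, 0, 0, 0, 8, 1], [0, 0, 0, 0, 0, 12, 1], [0, 0, 0, 0, 0, 15, 1], [0, 0, 0, 0, 0, 15, 1], [0, 0, 0, 0, 0, 15, 1]]])

```text
clock: 15.18
tool_pos: [0.4997, 0.2368, 0.1811]
orientation: [179.8, 0.2, -176.1]
force: [0.2, -0.5, -1.1]
opening: 0.0881
```

Request:
arm_command(targets=[[[0, 0, 0, -2, -3, 0, 1], [0, 0, 0, -3, -7, 0, 1], [0, 0, 0, -4, -11, 0, 1], [0, 0, 0, -5, -15, 0, 1], [0, 0, 0, -6, -19, 0, 1], [0, 0, 0, -6, -22, 0, 1], [0, 0, 0, -6, -22, 0, 1], [0, 0, 0, -6, -22, 0, 1]]])

```text
clock: 15.85
tool_pos: [0.438, 0.0143, 0.1776]
orientation: [-180.0, -0.1, -176.2]
force: [0.1, -0.4, -0.2]
opening: 0.0875
```

```bash
python3 - <<'E'
from h import *
o=ctrl.get_obs();print(o['tool_pos'],o['opening'],o['force'])
a,ca=snap('top','t9.png'); b,cs=snap('side','s9.png')
cv2.imwrite('pics/c9.png',np.hstack([cv2.resize(a[60:290,90:450],(480,307)),cv2.resize(b[230:320,215:345],(320,222))[:,:].repeat(1,0) if 0 else cv2.copyMakeBorder(cv2.resize(b[230:320,215:345],(320,222)),0,85,0,0,0)]))
E
```

```text
[0.43800314 0.01434193 0.17762603] 0.08750529679128449 [ 0.12126243 -0.36419149 -0.17439148]
```

View pics/c9.png

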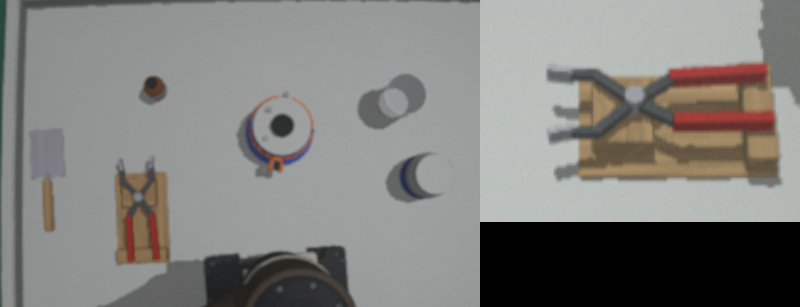

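Final view: the pliers lie on both blocks, with the pivot at about (193.5,208) px against (192.6,207.4) at the start (within about 2 mm). The ears are shut, the bystanders haven't moved and the gripper is clear. Handing in.

```bash
python3 -c "
from plant import ctrl
print(ctrl.close_job())"
```

```text
the job is handed in; nothing more can be done
None
```

I took the pliers from their rest, closed their jaws over the two ears in small steps until the clip snapped, and laid the pliers back on the rest. I handed the job in at about 16 s; no verdict was reported.

**Last checks:**
- **Clip:** with the pliers withdrawn, the ears stayed shut. I measured about 18 to 19 mm between them in the top picture. One pixel there is 2.3 mm, too coarse to confirm the 18.5 mm limit. That it snapped rests on three things: the fingers stalled at 28.4 mm, the ears had been about 26 mm apart when open, and they did not spring back.
- **Pliers:** they lie flat on both blocks, with the pivot about 2 mm from where it started.
- **Bystanders and gripper:** the tub, cup, bottle and spatula look unmoved, and the gripper is well clear of everything.

**Not confirmed:**
- **Force on the ears:** I could not measure it. After the stall I commanded about 2 mm more closing, so the grip may have reached its 30 N limit, which I estimate put about 20 N on each ear against the 25 N limit.
- **Push-back:** while closing, the jaws pushed back along the robot's x axis by 5 to 7 N on two occasions. I eased back 1 to 2 mm each time.

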